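# Bring the valve and the dial gauge together for a rim check

### The job

The bare cast wheel standing flat on its post is to be checked for a bent rim, starting at the valve. Turn the wheel by pushing on a spoke with a fingertip, and push the gauge's swing arm in towards the wheel, until the gauge's stylus tip stands over the rim's flat upper edge right at the valve, with wheel and arm left at rest. Keep off the valve, the rim and the dial, do not lift the wheel off its post, and leave the things lying around where they are.

Things in the scene. Friction and masses are not known exactly. Their poses are not given: they have to be found in the camera images.
- wheel_centre (a point): Centre of the bare cast aluminium wheel (no tyre), on its upright axis at the height of the rim's upper edge, 127 mm above the shelf. The wheel lies flat on a short post, its axle only standing in the socket. It turns both ways without stops, with light drag (1.5 N at 65 mm from the axis), and stays where left. Hub 56 mm in diameter; the axle end stands 10 mm above the rim's upper edge.
- rim_at_valve (a point): The point to bring under the stylus tip: on the rim's flat upper edge, 106.5 mm from the wheel's axis, exactly outwards of the valve, 127 mm above the shelf. Turns with the wheel. Nothing is drawn there: the valve stem marks it.
- rim: The rim, 230 mm outside and 196 mm inside diameter, 52 mm high (75 to 127 mm above the shelf), turning with the wheel. Its flat upper edge is 17 mm wide. Origin on the wheel's axis at its underside; its x axis points out along the valve.
- spokes: Five straight radial spokes between hub and rim, 14 mm wide and 22 mm high (93 to 115 mm above the shelf), 72 degrees apart; the one gap that holds the valve has its spokes 36 degrees either side of it. The gaps are open from above: about 67 mm clear between spokes at 65 mm from the axis. Turns with the wheel. Origin and axes as rim.
- valve: Black snap-in rubber valve with a brass end, 11 mm thick, pointing inwards from the rim to 65 mm from the wheel's axis, midway between two spokes and about 104 mm above the shelf. Turns with the wheel. Origin and axes as rim (not at the valve itself).
- swing_pivot (a point): Upright pivot axis of the gauge's swing arm, at the arm's middle height, 167 mm above the shelf, on a 14 mm steel column (top 184 mm above the shelf) with a dark cast foot of 66 x 56 mm. The stand is fixed, to the left or the right of the wheel. The arm swings level, with slight friction, and stays where it is left.
- stylus_tip (a point): Ball tip (6 mm) of the gauge's thin stylus at the swing arm's end, 155 mm from the pivot axis, 133 mm above the shelf, so it passes 3 mm over the rim. Starts swung out, clear of the wheel; no stop near the rim. The line from pivot to tip runs along the arm, whose plain bar, 10 mm wide, 12 mm high (161 to 173 mm above the shelf), is free for pushing from 15 to 93 mm from the pivot axis.
- dial: The delicate dial gauge on the arm's outer end, 94 to 155 mm from the pivot axis: a small steel block with a round dial 34 mm in diameter lying face up (centre 112 mm from the pivot axis, top 183 mm above the shelf) and the stylus. Origin on the pivot axis at the arm's height; its -x axis points along the arm to the tip.
- jar: Small closed glass jar, 56 mm in diameter, 72 mm high, on the other side of the wheel from the gauge. To be left alone. Origin under its centre.
- tyre_lever: Orange tyre lever, 124 mm long, lying on the robot's side of the wheel. To be left alone. Origin under its middle.
- valve_wrench: Chrome four-way valve wrench, 85 mm cross, lying beyond the wheel. To be left alone. Origin under its middle.
- roller: Black rubber roller tool, 140 mm long, lying beyond the wheel. To be left alone. Origin under its middle.
- patch_tin: Flat steel tin with a white lid, 84 x 54 x 24 mm, to the right of the wheel on the robot's side. To be left alone. Origin under its middle.
- screwdriver: Screwdriver with a grey handle, lying to the left beyond the wheel. To be left alone. Origin on its underside.
There are look-alikes about, which are no part of the job. Leave any green or pink look-alike of the part that bears swing_pivot alone.

How it is judged:
At the end, for the whole second after the job is handed in: Seen from above, the stylus tip is within 12 mm of the point on the middle of the rim's flat edge at the valve; wheel and swing arm are at rest; the wheel still stands down on its post (horizontal distance between stylus_tip and rim_at_valve below 0.012 m and distance of wheel_centre from where it was at the start of the episode below 0.008 m and angular speed of each of rim, dial below 0.05 rad/s); the robot touches nothing.
It fails at once if the wheel is lifted 10 mm or more (distance of wheel_centre from where it was at the start of the episode above 0.01 m).
It fails at once if the robot presses on the valve (over 3 N) (contact force between any of the fingers, the arm and valve above 3 N).
It fails at once if the robot pushes on the rim (over 6 N) (contact force between any of the fingers, the arm and rim above 6 N).
It fails at once if the robot presses on the dial gauge or its stylus (over 3 N) (contact force between any of the fingers, the arm and dial above 3 N).
It fails at once if a thing lying around is lifted, carried or shifted by more than 15 mm (distance of any of jar, tyre_lever, valve_wrench, roller, patch_tin, screwdriver from where it was at the start of the episode above 0.015 m).
It also fails if it takes over 70 s, if anything falls off the work surface, if the arm or the gripper's body presses on something with over 40 N, if the wrist force passes 120 N, or if a joint passes its speed limit or range.

### The arm

A 6-joint arm with a two-finger parallel gripper is mounted at the origin on the work surface. World frame = base frame: x ahead of the robot, y to its left, z up, the work surface at z = 0. Lengths are in m, angles in rad, forces in N, time in s.
With the tool pointing down it reaches from about 0.275 to 0.975 m from the base axis. Payload 8.4 kg.
Tool frame: the origin (TCP) lies on the centre line of the jaws, within the pads' length; the fingertips stand nose_length ahead of it and the grasp point (between the pads) lies 3 mm ahead of it (nose_length is the distance from the TCP to the fingertips, in m); x points along the fingers, y is the direction in which the jaws open and shut, and the axes are right-handed (so a half turn about x gives the same grasp; the last joint's range is limited). The gripper opens to 92 mm and grips with 3 to 60 N. Pads are 20 mm wide; open, the fingers measure 128 mm over their backs; the gripper's body (75 mm by 189 mm) begins 69 mm behind the grasp point.
Start: joints at [1.327, 0.353, 1.633, -0, 1.155, -0.002], TCP at [0.15, 0.607, 0.237] pointing down, gripper open.
Joint ranges: [-2.63, 2.63], [-0.92, 2.1], [0.06, 2.66], [-1.3, 4.44], [0, 2.69], [-3.02, 3.02]. Speed limits (rad/s): [2.22, 2.22, 2.79, 3.14, 3.14, 3.14].

### API

Orientations are given as a rotation vector (axis times angle).
In Python, from bench import get_state, grab_frame, get_calibration, job_done, boxes_of, pinpoint, nose_length gives the robot as it stands.
- The arm moves only by the tool arm_command, never from a script. Its argument "targets" is a list of rows, each a list of 2 entries, a list of its own where there are three numbers: the shift along the tool's x, y, z in mm, then the turn about the tool's x in rad. In form: [[[dx, dy, dz], spin], ...]. A call has 1 to 20 rows; each row is the pose to reach, as a shift and turn from the pose commanded when the call began, along the tool's axes at that moment; what a row does not reach only later rows make up. A row lasts 1/12 s, in which the tool goes at most 41.7 mm and 7.16 degrees, less where a joint would pass 70% of its speed; a pose out of reach is approached as far as the arm can. A call with a gripper value outside its range is refused whole. "jaw" is the closure in counts, from 0 (fully open) to 255 (shut), set as the call begins (left out, the last holds). The fingers move at their own pace and stop on an object; "force" is the grip in N (left out, the last holds). Time passes only in rows, so rows that repeat a pose let the fingers close. It gives the time, the measured TCP pose, the force and the opening at its end, in the units of the state.
- get_state(): the state, without advancing time (a new reading comes with each control period).
- grab_frame(name): name is "scene" or "top" or "wrist"; returns the picture (420x560x3 uint8, red, green, blue); there is no depth.
- get_calibration(name): a dict with "camera_matrix" (3x3 intrinsics, pixels), "D" ([k1, k2, p1, p2, k3] as OpenCV has them; the pictures are not rectified), "T" (4x4, takes a point from camera to world coordinates); the wrist camera has in their place "T_tool_cam" (4x4, takes a point from camera to tool coordinates, whose origin is the TCP and whose axes are the tool frame's). Camera axes: x right, y down, z forward; pixel columns grow to the right and rows downward; lengths in m; the calibration is good to about 2 mm. A picture is of the moment at which its call begins: read the wrist's pose just before it. get_calibration takes no time and is no camera call.
- job_done(): hands the job in, once; it reports no verdict.
Trained networks look in the newest picture that a camera, given by its name, has taken for a name from the list of things; names that differ only in an ending like _2 or _b are one class to them, and where a whole thing is asked for, a point or a joint stands for the part that bears it (a point fixed in the world has none). Each returns a list of dicts, best first, with "confidence" (0 to 1); they miss things now and then, are a little off and sometimes report something else, mostly with a low value. They report only what shows in the picture. A call takes as long as a camera call. They do not tell look-alikes from the thing itself.
- boxes_of(camera, label): "at" ([x, y, z] in m, in world coordinates, good to about 4 mm: the middle of the surface that is visible of it).
- pinpoint(camera, label): "at" ([x, y, z] in m, in world coordinates, good to about 4 mm: a listed point, or the origin of a listed thing).
The state is a dict: "t": time; "qpos": joint angles; "qd": joint speeds; "effort": joint torques, N m; "tool_pos": TCP position; "orientation": TCP orientation; "ft_force": force on the tool from outside, world axes, zero at the start; "moment": the same for the moment, N m; "gripper_width": opening from 0.0 (shut) to 1.0 (fully open).
Only numpy, scipy, OpenCV 4.12 (cv2) and the standard library are available. Lean on these libraries where they do the work, as an engineer would, in place of code of your own. Each camera call takes 0.05 s, during which the arm holds its last target.

## Working session

There is one attempt and no reset: what is moved stays moved. The work goes in short steps, Python scripts to look and compute and a tool call to move; the robot and the scene stay as the last step left them, time stands still between calls to the robot, and variables do not carry over. Pictures are saved under pics/ and viewed, and the job is handed in when it is done.

Besides the shell and the picture viewer there is one more tool, called as a command line: name --argument value ..., lists and objects as JSON in quotes. arm_command: Moves the arm, as the interface text tells. Its arguments: {"type":"object","properties":{"targets":{"type":"array","items":{"type":"array"}},"jaw":{"type":"number"},"force":{"type":"number"}},"required":["targets"]}

```bash
mkdir -p pics; python3 - <<'E'
from bench import *
import cv2
s=get_state(); print(s['t'],s['tool_pos'],s['orientation'],s['gripper_width'],nose_length() if callable(nose_length) else nose_length)
for c in ['scene','top','wrist']:
    f=grab_frame(c); cv2.imwrite(f'pics/{c}0.png',f[:,:,::-1])
for c in ['top','scene']:
  for l in ['wheel_centre','rim_at_valve','swing_pivot','stylus_tip','valve','dial','jar','patch_tin']:
    try: print(c,l,[(d['at'],round(d['confidence'],2)) for d in pinpoint(c,l)][:4])
    except Exception as e: print(c,l,e)
print(get_state()['t'])
E
```

```text
0.0 [0.14954118 0.60637691 0.23590242] [ 0.18879084  1.5626187  -0.19083736] 1.0021175883534048 0.022
top wheel_centre [([0.5193, -0.0162, 0.1304], 0.59)]
top rim_at_valve [([0.6081, 0.0403, 0.1279], 0.62)]
top swing_pivot [([0.5127, 0.1746, 0.1698], 0.83), ([0.2687, -0.2866, 0.1661], 0.74), ([0.4459, 0.3408, 0.1644], 0.55)]
top stylus_tip [([0.1216, -0.313, 0.1327], 0.75), ([0.362, 0.17, 0.1334], 0.61), ([0.2993, 0.3102, 0.135], 0.54)]
top valve []
top dial [([0.5399, -0.2084, 0.0016], 0.31)]
top jar [([0.54, -0.2084, 0.0003], 0.83), ([0.3597, 0.1697, 0.1323], 0.2)]
top patch_tin [([0.4061, -0.2622, -0.001], 0.77), ([0.3622, 0.1686, 0.134], 0.34)]
scene wheel_centre [([0.5136, -0.0157, 0.1256], 0.67)]
scene rim_at_valve [([0.6105, 0.0388, 0.1256], 0.57)]
scene swing_pivot [([0.5128, 0.1792, 0.1691], 0.93), ([0.3635, -0.0031, -0.0023], 0.7), ([0.449, 0.3419, 0.1665], 0.59), ([0.276, -0.2928, 0.1637], 0.5)]
scene stylus_tip [([0.1159, -0.3167, 0.136], 0.55), ([0.3008, 0.3088, 0.1324], 0.42)]
scene valve [([0.6117, 0.04, 0.1258], 0.59)]
scene dial []
scene jar [([0.5403, -0.2108, -0.002], 0.95)]
scene patch_tin [([0.4074, -0.269, 0.002], 0.89)]
0.95
```

View pics/top0.png

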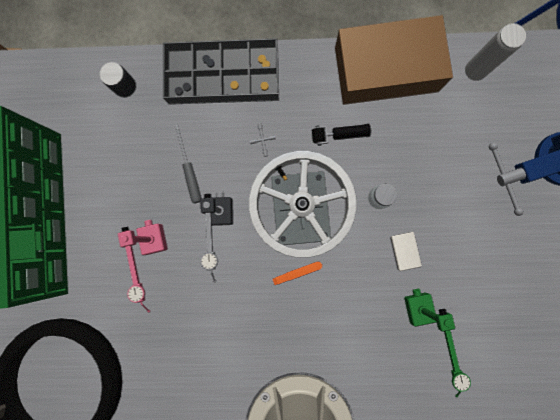

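View pics/scene0.png

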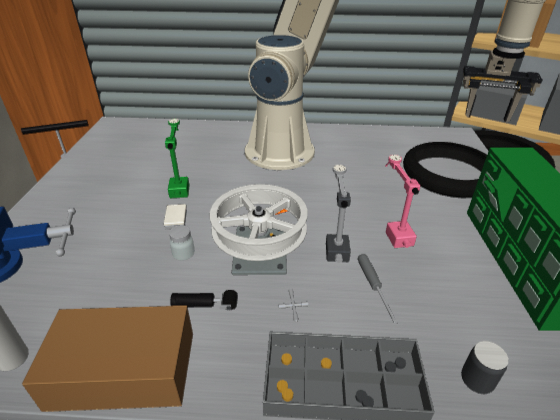

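```bash
cat > h.py <<'E'
from bench import *
import cv2, numpy as np
from scipy.spatial.transform import Rotation as R
def cam(name,s=None):
    c=get_calibration(name); K=np.array(c['camera_matrix']);D=np.array(c['D'])
    if 'T' in c: T=np.array(c['T'])
    else:
        W=np.eye(4);W[:3,:3]=R.from_rotvec(s['orientation']).as_matrix();W[:3,3]=s['tool_pos'];T=W@np.array(c['T_tool_cam'])
    return K,D,T
def px2w(cm,uv,z):
    K,D,T=cm; p=cv2.undistortPoints(np.array([[uv]],float),K,D)[0,0]
    d=T[:3,:3]@np.array([p[0],p[1],1]); o=T[:3,3]; return o+d*(z-o[2])/d[2]
def w2px(cm,P):
    K,D,T=cm; Ti=np.linalg.inv(T); P=np.atleast_2d(np.array(P,float))
    return cv2.projectPoints(P,cv2.Rodrigues(Ti[:3,:3])[0],Ti[:3,3],K,D)[0][:,0]
E
python3 - <<'E'
from h import *
s=get_state();print(R.from_rotvec(s['orientation']).as_matrix().round(3))
cm=cam('top')
f=cv2.imread('pics/top0.png')
# draw overlay
c=f[140:300,190:400].copy(); 
big=cv2.resize(c,None,fx=3.8,fy=3.8,interpolation=cv2.INTER_CUBIC)
def d(P,col):
    for q in w2px(cm,P): cv2.circle(big,tuple(int(v) for v in ((q-[190,140]+.5)*3.8)),1,col,-1)
a=np.linspace(0,2*np.pi,90)
x,y=.516,-.016
for r in (.115,.098): d(np.c_[x+r*np.cos(a),y+r*np.sin(a),0*a+.127],(0,0,255))
p=(.513,.177); d(np.c_[p[0]+.007*np.cos(a),p[1]+.007*np.sin(a),0*a+.184],(255,0,0))
d([[.516+.065*np.cos(t),-.016+.065*np.sin(t),.104] for t in [np.radians(31)]],(0,255,0))
d([[.362,.17,.133]],(0,255,255))
cv2.imwrite('pics/ov1.png',big)
E
```

```text
[[ 0.     0.239  0.971]
 [-0.     0.971 -0.239]
 [-1.    -0.     0.   ]]
```

View pics/ov1.png

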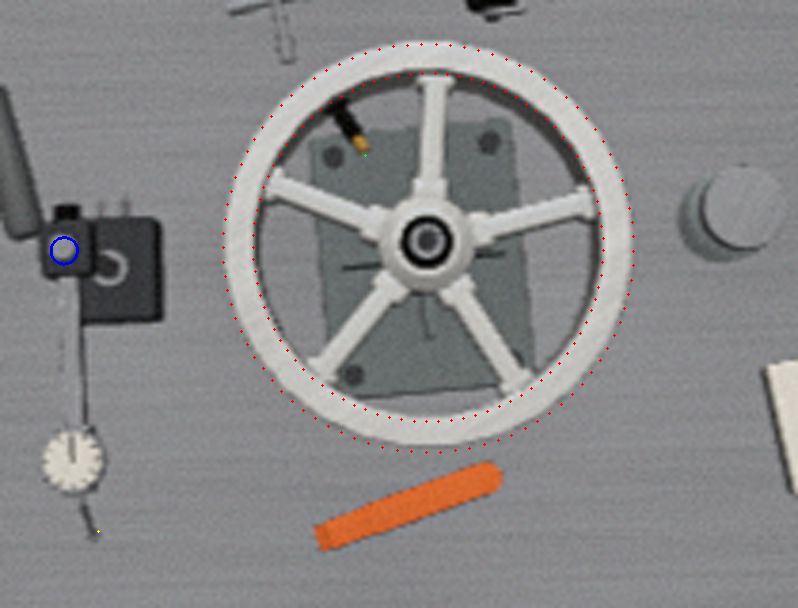

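```bash
cat >> h.py <<'E'
PIV=np.array([.513,.177])
def armpt(th,r,clr,s):
    M=R.from_rotvec(s['orientation']).as_matrix(); ty=M[:2,1];tz=M[:2,2]
    t=np.radians(th);u=np.array([np.cos(t),np.sin(t)]);n=np.array([-u[1],u[0]])
    h=.018*abs(n@ty)+.010*abs(n@tz)
    return PIV+r*u-n*(.005+h+clr)
def loc(P,s):
    M=R.from_rotvec(s['orientation']).as_matrix(); return (M.T@(np.array(P)-s['tool_pos'])*1000).round(1)
E
python3 - <<'E'
from h import *
s=get_state()
p=armpt(182.6,.055,.03,s); print(p, loc([*p,.24],s), loc([*p,.18],s))
E
```

```text
[0.45555733 0.22954363] [  -3.4 -293.1  387.3] [  56.6 -293.1  387.3]
```

arm_command --targets '[[[-4,-20,26],0],[[-4,-40,53],0],[[-4,-60,79],0],[[-4,-80,106],0],[[-4,-100,132],0],[[-4,-120,159],0],[[-4,-140,185],0],[[-4,-160,211],0],[[-4,-180,238],0],[[-4,-200,264],0],[[-4,-220,291],0],[[-4,-240,317],0],[[-4,-260,344],0],[[-4,-278,367],0],[[-4,-288,380],0],[[-4,-293,387],0],[[-4,-293,387],0],[[-4,-293,387],0]]' --jaw 255 --force 10

```text
t: 2.45
tool_pos: [0.455, 0.2299, 0.2405]
orientation: [0.191, 1.563, -0.19]
ft_force: [-0.9, -0.0, -0.8]
gripper_width: 0.002
```

```bash
python3 - <<'E'
from h import *
s=get_state(); print(s['t'],s['tool_pos'],s['orientation'],s['gripper_width'])
for c in ['wrist','top']:
    f=grab_frame(c); cv2.imwrite(f'pics/{c}1.png',f[:,:,::-1])
for l in ['swing_pivot','stylus_tip','wheel_centre','rim_at_valve']: print(l,[(d['at'],round(d['confidence'],2)) for d in pinpoint('wrist',l)])
E
```

```text
2.45 [0.45501412 0.22993155 0.24053915] [ 0.19073028  1.56277095 -0.19032298] 0.002494820153631594
swing_pivot [([0.4485, 0.3428, 0.1651], 0.66)]
stylus_tip [([0.3594, 0.1744, 0.1328], 0.74)]
wheel_centre [([0.5189, -0.0173, 0.1318], 0.78)]
rim_at_valve [([0.6112, 0.0395, 0.128], 0.58)]
```

View pics/wrist1.png

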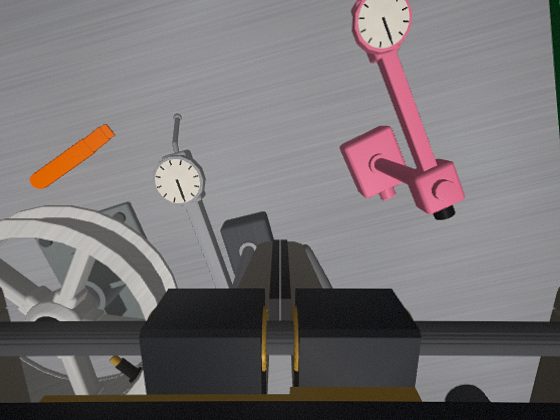

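View pics/top1.png

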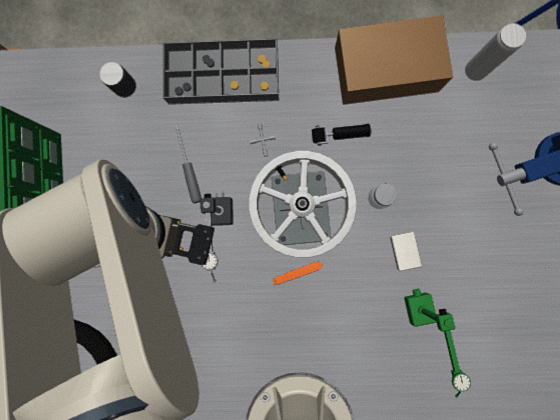

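```bash
python3 - <<'E'
from h import *
s=get_state()
w=np.array([.518,-.0165]);d=w-PIV;L=np.linalg.norm(d)
a=(.155**2-.1065**2+L*L)/2/L;h=np.sqrt(.155**2-a*a);e=d/L;q=PIV+a*e+h*np.array([-e[1],e[0]])
print('target',q,'armang',np.degrees(np.arctan2(*(q-PIV)[::-1]))%360,'valve ang',np.degrees(np.arctan2(*(q-w)[::-1])))
print(loc([.455,.2299,.180],s))
for th in range(183,308,6):
    print(th,armpt(th,.055,0,s).round(3),loc([*armpt(th,.055,0,s),.18],s))
E
```

```text
target [0.60142677 0.04969837] armang 304.78477204732644 valve ang 38.431672539771945
[60.6 -0.4  0.4]
183 [0.457 0.199] [ 60.6 -29.8   9.4]
189 [0.455 0.194] [ 60.6 -35.8   8.7]
195 [0.453 0.187] [ 60.6 -42.1   8.8]
201 [0.453 0.181] [ 60.6 -48.4   9.6]
207 [0.453 0.174] [ 60.6 -54.9  11.2]
213 [0.453 0.168] [ 60.6 -61.2  13.7]
219 [0.455 0.161] [ 60.6 -67.4  17. ]
225 [0.458 0.154] [ 60.6 -73.2  21.2]
231 [0.462 0.148] [ 60.6 -78.5  26.2]
237 [0.466 0.142] [ 60.6 -83.2  31.9]
243 [0.471 0.137] [ 60.6 -87.2  38.4]
249 [0.477 0.132] [ 60.6 -90.4  45.3]
255 [0.484 0.128] [ 60.6 -92.7  52.7]
261 [0.488 0.125] [ 60.6 -94.2  57.5]
267 [0.492 0.123] [ 60.6 -95.4  61.7]
273 [0.496 0.121] [ 60.6 -96.4  66.2]
279 [0.501 0.119] [ 60.6 -96.9  71. ]
285 [0.506 0.118] [ 60.6 -97.   76.1]
291 [0.511 0.117] [ 60.6 -96.6  81.4]
297 [0.516 0.117] [ 60.6 -95.5  86.8]
303 [0.522 0.117] [ 60.6 -93.9  92.3]
```

arm_command --targets '[[[20,0,0],0],[[40,0,0],0],[[61,0,0],0],[[61,-10,4],0],[[61,-20,8],0],[[61,-27,9],0],[[61,-30,9],0],[[61,-33,9],0],[[61,-36,9],0],[[61,-39,9],0],[[61,-42,9],0],[[61,-45,9],0],[[61,-48,10],0],[[61,-51,10],0],[[61,-54,11],0],[[61,-57,12],0],[[61,-60,13],0],[[61,-61,14],0],[[61,-61,14],0]]'

```text
t: 4.33
tool_pos: [0.4541, 0.1666, 0.1795]
orientation: [0.19, 1.563, -0.19]
ft_force: [-1.3, 0.5, 0.2]
gripper_width: 0.006
```

```bash
python3 - <<'E'
from h import *
s=get_state(); print(s['t'],s['tool_pos'],s['ft_force'])
for c in ['wrist','scene']:
    f=grab_frame(c); cv2.imwrite(f'pics/{c}2.png',f[:,:,::-1])
E
```

```text
4.3333 [0.45406335 0.16662481 0.17945169] [-1.31708666  0.46321814  0.19157662]
```

View pics/wrist2.png

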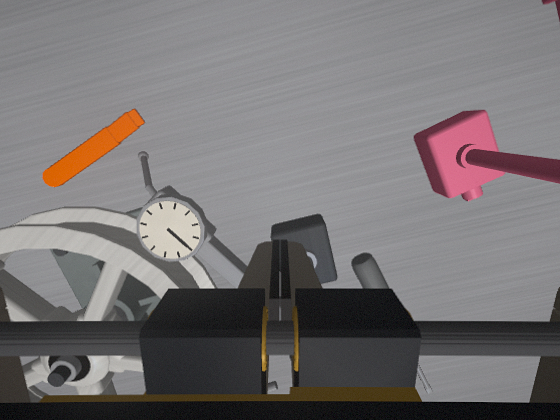

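View pics/scene2.png

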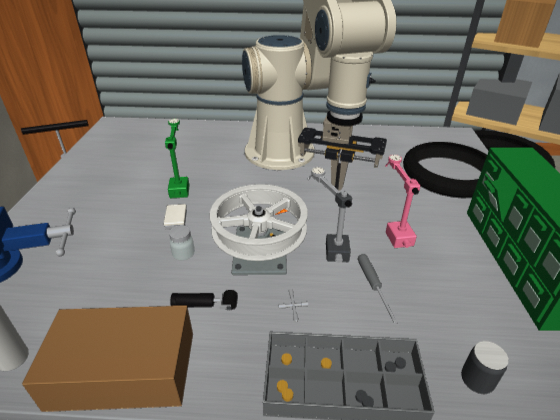

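arm_command --targets '[[[0,-3,1.5],0],[[0,-6,3],0],[[0,-9,5],0],[[0,-12,7.5],0],[[0,-14.5,10],0],[[0,-17,12.5],0],[[0,-19.5,15],0],[[0,-22,18],0],[[0,-24,21.5],0],[[0,-26,25],0],[[0,-27.5,28.5],0],[[0,-29,32],0],[[0,-30.5,35.5],0],[[0,-31.5,39],0],[[0,-33,44],0],[[0,-34,48],0],[[0,-34.5,50],0],[[0,-35,52],0],[[0,-35,52],0],[[0,-35,52],0]]'

```text
t: 6.1
tool_pos: [0.4965, 0.1205, 0.1796]
orientation: [0.19, 1.562, -0.19]
ft_force: [-0.5, -0.5, -0.3]
gripper_width: 0.008
```

```bash
python3 - <<'E'
from h import *
s=get_state(); print(s['t'],s['tool_pos'],s['ft_force'])
for c in ['wrist','scene','top']:
    f=grab_frame(c); cv2.imwrite(f'pics/{c}3.png',f[:,:,::-1])
for c in ['wrist','scene','top']:
  for l in ['stylus_tip']: print(c,l,[(d['at'],round(d['confidence'],2)) for d in pinpoint(c,l)])
f=cv2.imread('pics/scene3.png')[130:290,180:420]
cv2.imwrite('pics/s3.png',cv2.resize(f,None,fx=3.3,fy=3.3,interpolation=cv2.INTER_CUBIC))
E
```

```text
6.1 [0.49652054 0.12050849 0.17957557] [-0.48841069 -0.52483635 -0.29219044]
wrist stylus_tip [([0.5127, 0.0219, 0.1342], 0.65)]
scene stylus_tip [([0.5142, 0.0182, 0.1339], 0.72), ([0.1185, -0.3175, 0.1373], 0.64), ([0.3003, 0.3113, 0.1301], 0.55)]
top stylus_tip [([0.1217, -0.3134, 0.1317], 0.89)]
```

View pics/wrist3.png

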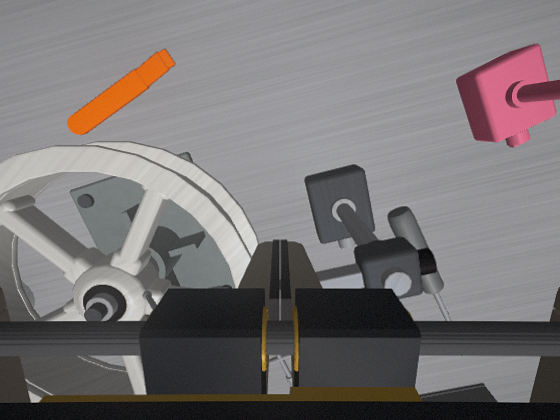

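View pics/s3.png

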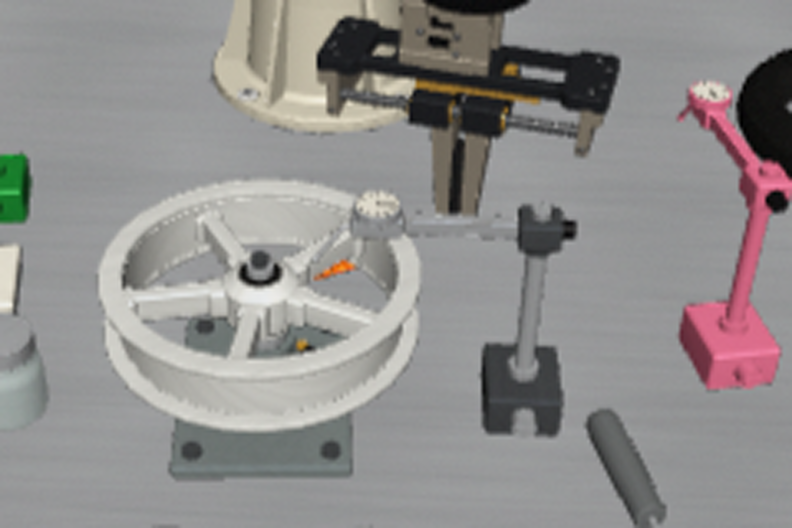

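arm_command --targets '[[[0,-0.2,2.5],0],[[0,-0.5,5],0],[[0,-0.6,7.5],0],[[0,-0.6,10],0],[[0,-0.4,12.5],0],[[0,0,15],0],[[0,0.5,17.5],0],[[0,1,20],0],[[0,1.6,22],0],[[0,2,24],0],[[0,2.5,25.5],0],[[0,2.5,26],0],[[0,2.5,26],0],[[0,2.5,26],0]]'

```text
t: 7.57
tool_pos: [0.5223, 0.1169, 0.1796]
orientation: [0.19, 1.562, -0.19]
ft_force: [-1.3, 0.2, 0.6]
gripper_width: 0.006
```

```bash
python3 - <<'E'
from h import *
s=get_state(); print(s['t'],s['tool_pos'],s['ft_force'])
for c in ['scene','top']:
    f=grab_frame(c); cv2.imwrite(f'pics/{c}4.png',f[:,:,::-1])
for c in ['scene','top']:
  for l in ['stylus_tip','rim_at_valve','wheel_centre']: print(c,l,[(d['at'],round(d['confidence'],2)) for d in pinpoint(c,l)])
f=cv2.imread('pics/scene4.png')[130:290,180:420]
cv2.imwrite('pics/s4.png',cv2.resize(f,None,fx=3.3,fy=3.3,interpolation=cv2.INTER_CUBIC))
E
```

```text
7.5667 [0.52234445 0.11685468 0.17964945] [-1.32855453  0.23630297  0.55517099]
scene stylus_tip [([0.5848, 0.0368, 0.1357], 0.6), ([0.2997, 0.309, 0.1313], 0.46), ([0.1177, -0.3188, 0.134], 0.41)]
scene rim_at_valve [([0.611, 0.0368, 0.1263], 0.72)]
scene wheel_centre [([0.5165, 0.1801, 0.1682], 0.72), ([0.5138, -0.0143, 0.1268], 0.63)]
top stylus_tip [([0.1209, -0.3131, 0.1332], 0.83), ([0.588, 0.0382, 0.1349], 0.52)]
top rim_at_valve [([0.6079, 0.0425, 0.1283], 0.71)]
top wheel_centre [([0.5207, -0.0145, 0.1283], 0.6), ([0.5401, -0.2093, 0.0026], 0.24)]
```

View pics/s4.png

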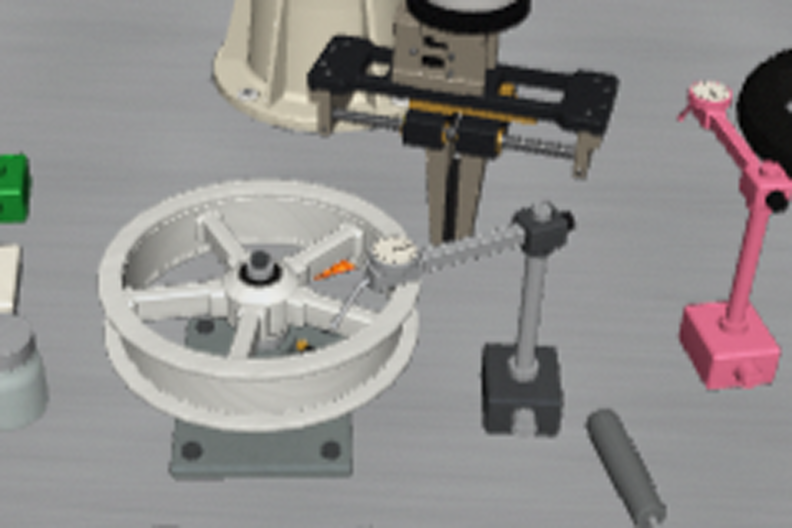

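arm_command --targets '[[[0,0.6,2],0],[[0,1.2,4],0],[[0,1.8,6],0],[[0,2,6.5],0],[[0,2,6.5],0],[[0,2,6.5],0]]'

```text
t: 8.47
tool_pos: [0.5292, 0.1173, 0.1796]
orientation: [0.19, 1.562, -0.19]
ft_force: [-0.7, 0.5, -0.1]
gripper_width: 0.003
```

```bash
python3 - <<'E'
from h import *
s=get_state(); print(s['t'],s['tool_pos'],s['ft_force'])
for c in ['scene','top']:
    f=grab_frame(c); cv2.imwrite(f'pics/{c}5.png',f[:,:,::-1])
for c in ['scene','top']:
  for l in ['stylus_tip','rim_at_valve']: print(c,l,[(d['at'],round(d['confidence'],2)) for d in pinpoint(c,l)])
f=cv2.imread('pics/scene5.png')[180:270,200:360]
cv2.imwrite('pics/s5.png',cv2.resize(f,None,fx=5,fy=5,interpolation=cv2.INTER_CUBIC))
f=cv2.imread('pics/top5.png')[140:270,200:370]
cv2.imwrite('pics/t5.png',cv2.resize(f,None,fx=4.5,fy=4.5,interpolation=cv2.INTER_CUBIC))
E
```

```text
8.4667 [0.52917976 0.11726486 0.17959245] [-0.71125765  0.49263698 -0.05630017]
scene stylus_tip [([0.5992, 0.045, 0.1343], 0.66), ([0.1181, -0.3184, 0.1355], 0.46), ([0.2985, 0.3112, 0.1313], 0.42)]
scene rim_at_valve [([0.609, 0.0384, 0.1286], 0.96)]
top stylus_tip [([0.1209, -0.3136, 0.1318], 0.77), ([0.4057, -0.2635, -0.0002], 0.65), ([0.6054, 0.0455, 0.1344], 0.41)]
top rim_at_valve [([0.6096, 0.0405, 0.1285], 0.71), ([0.5208, -0.0152, 0.1293], 0.5)]
```

View pics/s5.png

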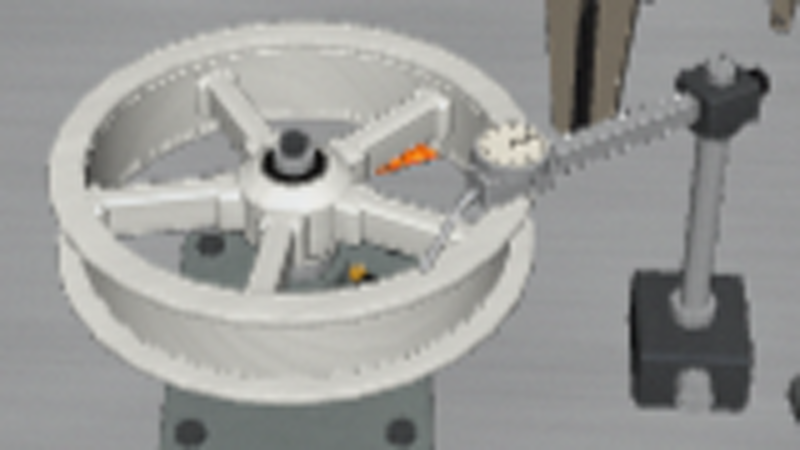

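View pics/t5.png

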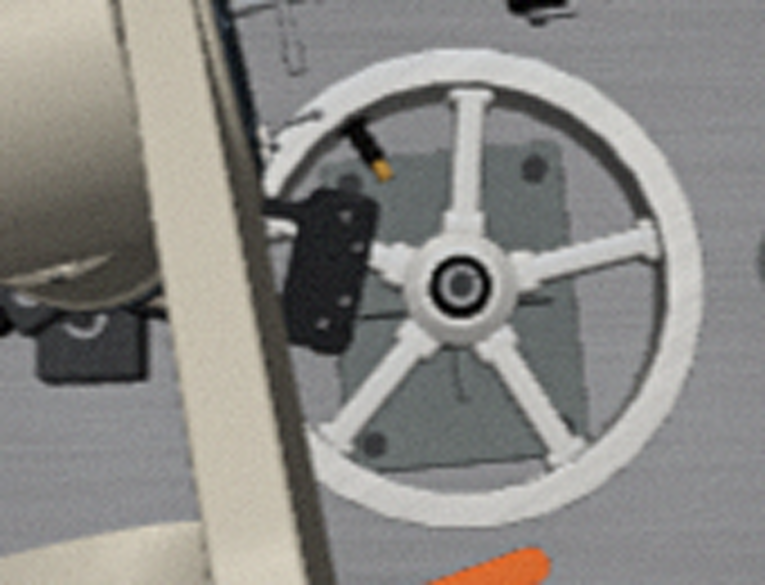

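arm_command --targets '[[[0,-2,-8],0],[[0,-4,-16],0],[[0,-6,-25],0],[[-20,-6,-25],0],[[-45,-6,-25],0],[[-70,-6,-25],0],[[-90,-6,-25],0],[[-90,-6,-25],0]]'

```text
t: 9.43
tool_pos: [0.5043, 0.1179, 0.2736]
orientation: [0.191, 1.557, -0.188]
ft_force: [1.1, -0.1, 0.4]
gripper_width: 0.004
```

```bash
python3 - <<'E'
from h import *
s=get_state(); print(s['t'],s['tool_pos'],s['ft_force'])
for c in ['scene','top','wrist']:
    f=grab_frame(c); cv2.imwrite(f'pics/{c}6.png',f[:,:,::-1])
for c in ['scene','top','wrist']:
  for l in ['stylus_tip','rim_at_valve','wheel_centre']: print(c,l,[(d['at'],round(d['confidence'],2)) for d in pinpoint(c,l)])
f=cv2.imread('pics/top6.png')[140:270,200:370]
cv2.imwrite('pics/t6.png',cv2.resize(f,None,fx=4.5,fy=4.5,interpolation=cv2.INTER_CUBIC))
w=np.array([.519,-.0155]);
t=np.radians(-74.5);u=np.array([np.cos(t),np.sin(t)]);n=np.array([-u[1],u[0]])
for r,pp in((.062,.030),(.062,.017),(.062,.010)):
  p=w+r*u-n*pp; print(p,loc([*p,.122],s),n)
E
```

```text
9.4333 [0.50433795 0.11790753 0.27361891] [ 1.10365544 -0.13362237  0.40932412]
scene stylus_tip [([0.602, 0.0466, 0.1359], 0.67), ([0.1175, -0.3193, 0.1327], 0.59), ([0.2989, 0.3112, 0.1312], 0.44), ([0.4069, -0.2637, 0.0024], 0.2)]
scene rim_at_valve [([0.6088, 0.0406, 0.1298], 0.96), ([0.6892, 0.0739, 0.0005], 0.4)]
scene wheel_centre [([0.5095, -0.0171, 0.1248], 0.55)]
top stylus_tip [([0.1238, -0.3124, 0.1337], 0.74), ([0.601, 0.05, 0.1331], 0.46)]
top rim_at_valve [([0.6057, 0.0426, 0.1253], 0.95)]
top wheel_centre [([0.518, -0.0166, 0.1288], 0.56)]
wrist stylus_tip []
wrist rim_at_valve []
wrist wheel_centre [([0.5169, -0.0163, 0.1299], 0.8)]
[ 0.50665987 -0.08326224] [ 151.3 -195.2   49.6] [0.96363045 0.26723838]
[ 0.51918706 -0.07978814] [ 151.4 -188.8   60.9] [0.96363045 0.26723838]
[ 0.52593247 -0.07791747] [ 151.5 -185.4   67. ] [0.96363045 0.26723838]
```

View pics/t6.png

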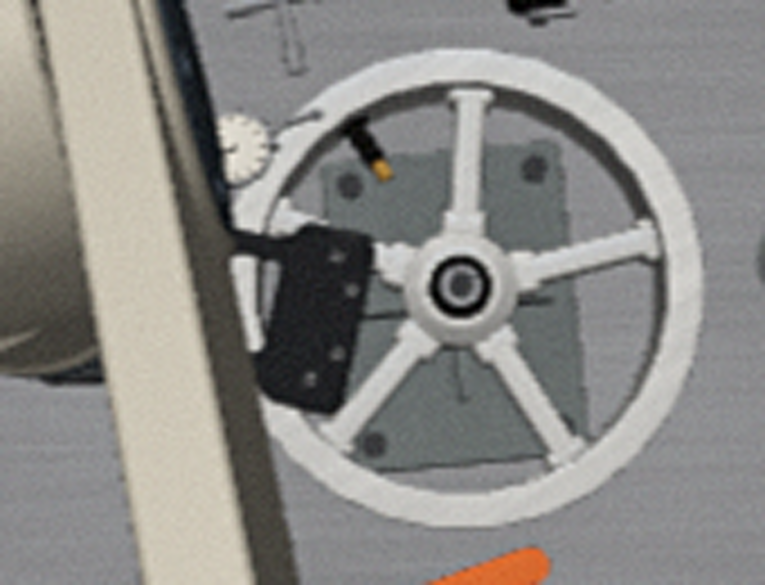

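View pics/wrist6.png

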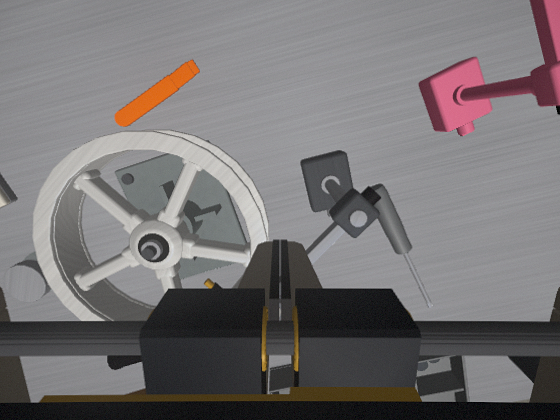

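arm_command --targets '[[[0,-20,5],-0.1],[[0,-45,11],-0.2],[[0,-70,18],-0.3],[[0,-95,24],-0.4],[[0,-120,31],-0.5],[[0,-145,37],-0.51],[[0,-168,43],-0.51],[[0,-185,47],-0.51],[[0,-195,49],-0.51],[[0,-195,49],-0.51],[[0,-195,49],-0.51],[[0,-195,49],-0.51]]'

```text
t: 11.03
tool_pos: [0.5041, -0.0829, 0.2695]
orientation: [-0.21, 1.561, 0.211]
ft_force: [-0.4, -0.3, 1.0]
gripper_width: 0.005
```

```bash
python3 - <<'E'
from h import *
s=get_state(); print(s['t'],s['tool_pos'],s['ft_force']);print(R.from_rotvec(s['orientation']).as_matrix().round(3))
for c in ['scene','top','wrist']:
    f=grab_frame(c); cv2.imwrite(f'pics/{c}7.png',f[:,:,::-1])
f=cv2.imread('pics/top7.png')[140:270,200:370]
cv2.imwrite('pics/t7.png',cv2.resize(f,None,fx=4.5,fy=4.5,interpolation=cv2.INTER_CUBIC))
w=np.array([.519,-.0155]);
t=np.radians(-75);u=np.array([np.cos(t),np.sin(t)]);n=np.array([-u[1],u[0]])
for r,pp in((.062,.030),(.062,.017),(.062,.010)):
  p=w+r*u-n*pp; print(p,loc([*p,.122],s),n)
E
```

```text
11.0333 [ 0.50412791 -0.08286738  0.26950208] [-0.43482235 -0.2632063   1.01402811]
[[-0.    -0.265  0.964]
 [ 0.     0.964  0.265]
 [-1.     0.    -0.   ]]
[ 0.50606901 -0.08315197] [147.5  -0.9   1.8] [0.96592583 0.25881905]
[ 0.51862604 -0.07978732] [147.5  -0.9  14.8] [0.96592583 0.25881905]
[ 0.52538752 -0.07797559] [147.5  -1.   21.8] [0.96592583 0.25881905]
```

View pics/t7.png

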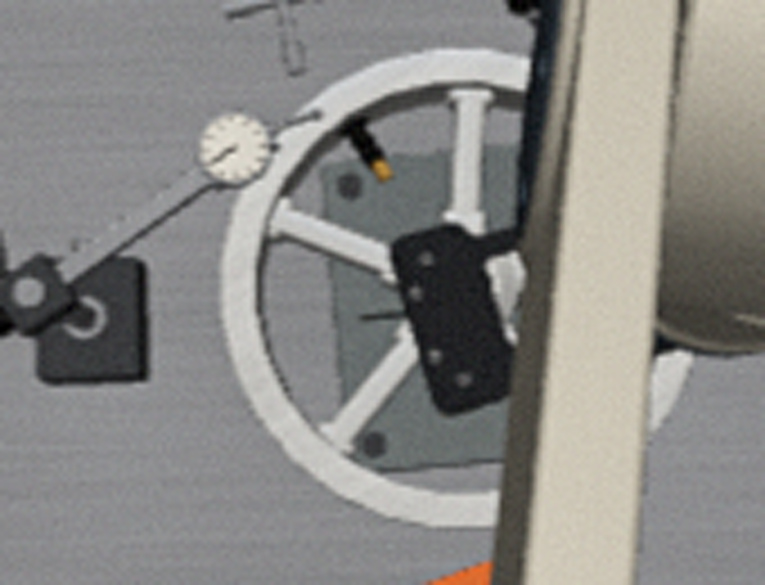

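View pics/wrist7.png

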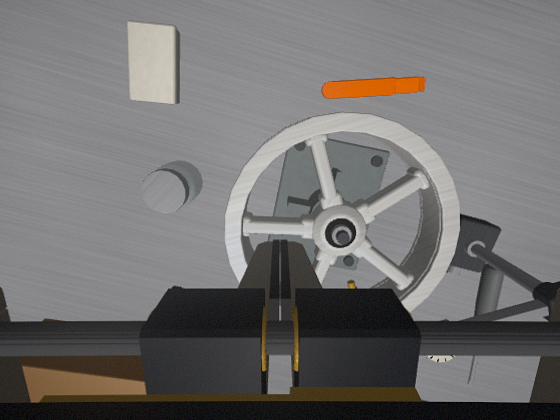

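View pics/scene7.png

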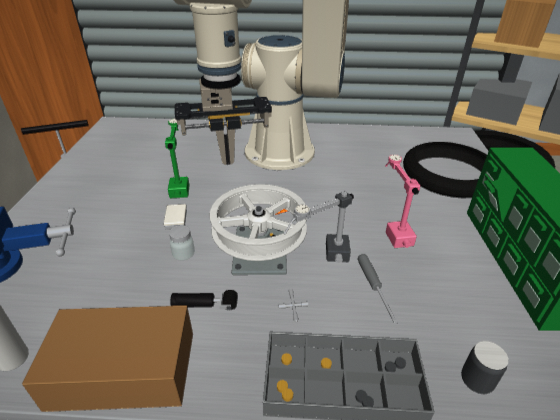

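```bash
python3 - <<'E'
from h import *
s=get_state(); cm=cam('wrist',s); print(cm[2][:3,3])
M=R.from_rotvec(s['orientation']).as_matrix()
tp=np.array(s['tool_pos'])+M[:,0]*.022
print('tip',w2px(cm,[tp]))
w=np.array([.519,-.0155])
print('c',w2px(cm,[[*w,.137]]), px2w(cm,(342,236),.137))
for a in (-75,-147,-3,69,141): t=np.radians(a); print(a,w2px(cm,[[w[0]+.09*np.cos(t),w[1]+.09*np.sin(t),.115]]))
print('target',w2px(cm,[[.506,-.083,.1],[.506,-.083,.115]]))
E
```

```text
[ 0.43214741 -0.1018832   0.41914564]
tip [[278.4729176  255.06817673]]
c [[342.96482313 239.56095841]] [ 0.51583296 -0.01751494  0.137     ]
-75 [[250.29751365 231.28717074]]
-147 [[314.48975176 146.04094773]]
-3 [[308.822084   306.15392691]]
69 [[404.7445438  279.58445417]]
141 [[416.86019779 180.91195491]]
target [[278.22448286 199.31587735]
 [278.16200263 202.82935942]]
```

arm_command --targets '[[[25,0,-1],0],[[50,0,-1],0],[[75,0,-1],0],[[100,0,-1],0],[[115,0,-1],0],[[128,0,-1],0],[[138,0,-1],0],[[146,0,-1],0],[[146,0,-1],0],[[146,0,-1],0]]'

```text
t: 12.02
tool_pos: [0.5033, -0.0837, 0.1237]
orientation: [-0.211, 1.561, 0.211]
ft_force: [0.2, 0.2, 0.4]
gripper_width: 0.002
```

```bash
python3 - <<'E'
from h import *
s=get_state(); print(s['t'],s['tool_pos'],s['ft_force'])
for c in ['scene','wrist','top']:
    f=grab_frame(c); cv2.imwrite(f'pics/{c}8.png',f[:,:,::-1])
f=cv2.imread('pics/scene8.png')[150:270,180:340]
cv2.imwrite('pics/s8.png',cv2.resize(f,None,fx=5,fy=5,interpolation=cv2.INTER_CUBIC))
E
```

```text
12.0167 [ 0.50330473 -0.08371352  0.12367492] [0.22325472 0.16849533 0.43069844]
```

View pics/s8.png

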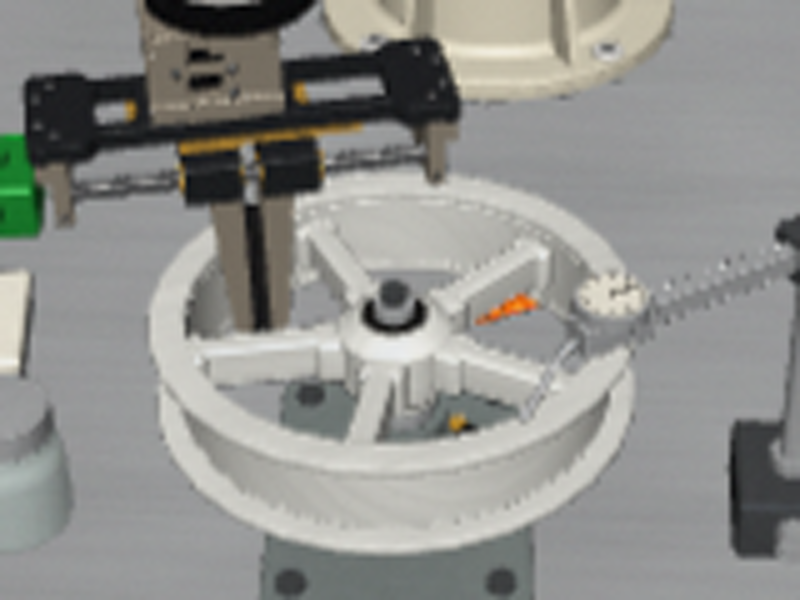

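View pics/wrist8.png

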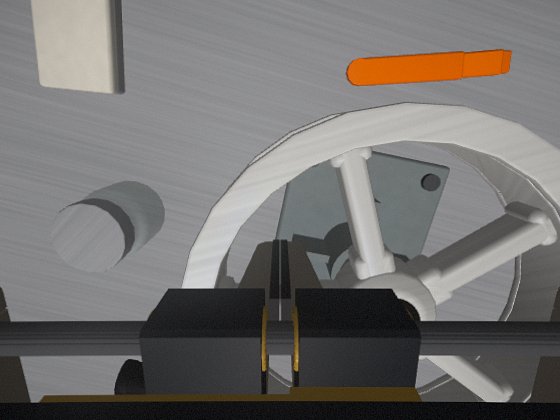

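arm_command --targets '[[[0,0,3],0],[[0,0,6],0],[[0,0,9],0],[[0,0,11],0],[[0,0,12.5],0],[[0,0,14],0],[[0,0,14],0],[[0,0,14],0]]'

```text
t: 12.83
tool_pos: [0.5168, -0.0801, 0.1235]
orientation: [-0.21, 1.56, 0.211]
ft_force: [-0.7, -0.3, -0.8]
gripper_width: 0.013
```

```bash
cat > v.py <<'E'
from h import *
import sys
k=sys.argv[1]
s=get_state(); print(s['t'],s['tool_pos'],s['ft_force'])
for c in ['scene','top']:
    f=grab_frame(c); cv2.imwrite(f'pics/{c}{k}.png',f[:,:,::-1])
    for l in ['stylus_tip','rim_at_valve']: print(c,l,[(d['at'],round(d['confidence'],2)) for d in pinpoint(c,l)])
a=cv2.resize(cv2.imread(f'pics/scene{k}.png')[180:260,215:325],None,fx=5,fy=5,interpolation=cv2.INTER_CUBIC)
cv2.imwrite(f'pics/s{k}.png',a)
f=cv2.imread(f'pics/top{k}.png')[140:270,200:370]
cv2.imwrite(f'pics/t{k}.png',cv2.resize(f,None,fx=4.5,fy=4.5,interpolation=cv2.INTER_CUBIC))
E
python3 v.py 9
```

```text
12.8333 [ 0.51675511 -0.0801437   0.12352416] [-0.72706887 -0.29120227 -0.83862124]
scene stylus_tip [([0.5998, 0.0471, 0.1356], 0.69), ([0.5133, -0.0156, 0.1254], 0.52), ([0.2998, 0.3115, 0.1342], 0.46), ([0.1185, -0.3194, 0.1344], 0.39), ([0.6069, 0.0417, 0.1245], 0.27)]
scene rim_at_valve [([0.6102, 0.0403, 0.1265], 0.84)]
top stylus_tip [([0.1231, -0.3148, 0.1338], 0.75), ([0.6049, 0.043, 0.1315], 0.73), ([0.3012, 0.3118, 0.1346], 0.72), ([0.6345, 0.264, -0.002], 0.61)]
top rim_at_valve [([0.6069, 0.0452, 0.1259], 0.59)]
```

View pics/t9.png

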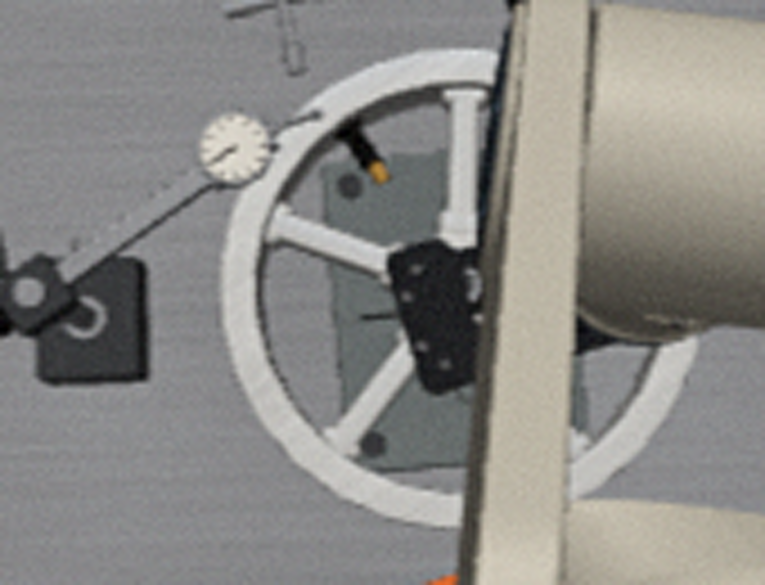

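View pics/s9.png

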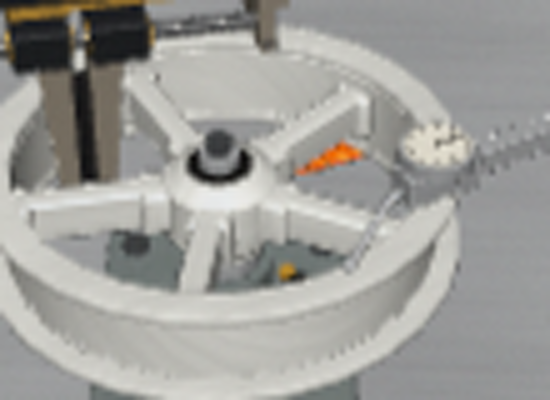

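arm_command --targets '[[[0,0,1.5],0],[[0,0,3],0],[[0,0,4.5],0],[[0,0,5],0],[[0,0,5],0],[[0,0,5],0]]'

```text
t: 13.63
tool_pos: [0.5216, -0.0788, 0.1235]
orientation: [-0.21, 1.56, 0.211]
ft_force: [0.3, -1.2, 0.6]
gripper_width: 0.005
```

```bash
python3 v.py 10
```

```text
13.6333 [ 0.5215605  -0.07881544  0.12352677] [ 0.32835679 -1.19017868  0.64718536]
scene stylus_tip [([0.5985, 0.0472, 0.1339], 0.63), ([0.2983, 0.3107, 0.1322], 0.52), ([0.1182, -0.3187, 0.1356], 0.48)]
scene rim_at_valve [([0.6015, 0.0486, 0.1275], 0.88)]
top stylus_tip [([0.6035, 0.046, 0.1331], 0.69), ([0.3013, 0.3145, 0.1394], 0.56)]
top rim_at_valve [([0.5982, 0.0518, 0.1281], 0.81)]
```

View pics/t10.png

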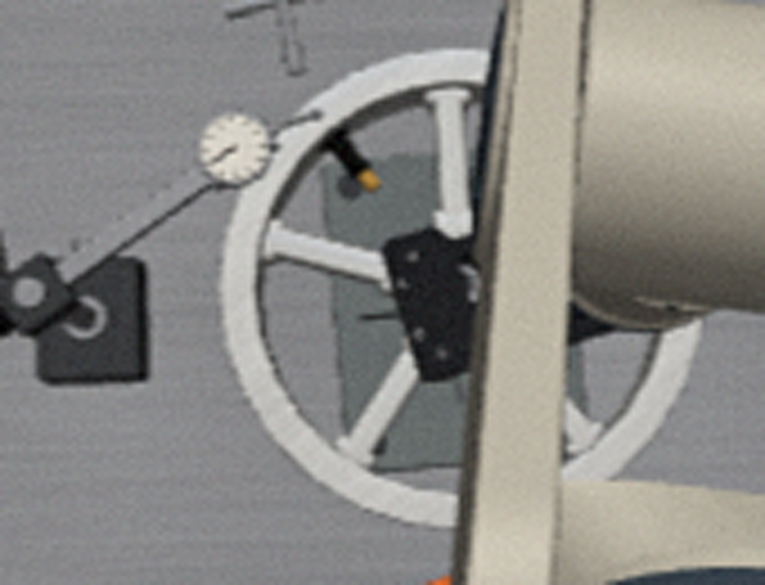

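View pics/s10.png

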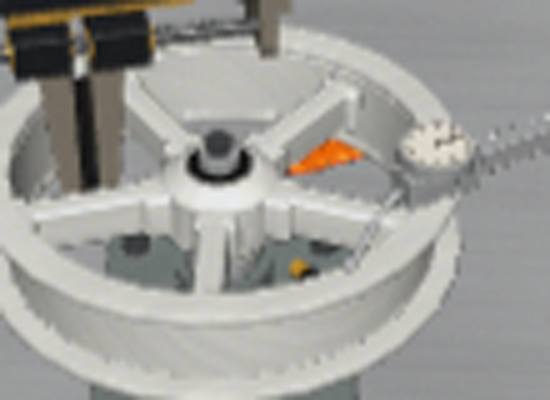

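arm_command --targets '[[[0,0,-4],0],[[0,0,-9],0],[[0,0,-12],0],[[-20,0,-12],0],[[-45,0,-12],0],[[-75,0,-12],0],[[-110,0,-15],0],[[-140,0,-30],0],[[-150,0,-60],0],[[-150,0,-90],0],[[-150,0,-120],0],[[-150,0,-140],0],[[-150,0,-150],0],[[-150,0,-150],0],[[-150,0,-150],0]]'

```text
t: 15.18
tool_pos: [0.3774, -0.1188, 0.2739]
orientation: [-0.21, 1.559, 0.209]
ft_force: [-0.5, -0.2, 0.8]
gripper_width: 0.005
```

```bash
python3 v.py 11; python3 - <<'E'
from h import *
f=grab_frame('wrist');cv2.imwrite('pics/wrist11.png',f[:,:,::-1])
s=get_state()
for l in ['stylus_tip','rim_at_valve','wheel_centre']: print(l,[(d['at'],round(d['confidence'],2)) for d in pinpoint('wrist',l)])
E
```

```text
15.1833 [ 0.37741616 -0.11877825  0.27393561] [-0.53069369 -0.18462497  0.7689705 ]
scene stylus_tip [([0.1164, -0.318, 0.1362], 0.64), ([0.6001, 0.0493, 0.1339], 0.58), ([0.3, 0.3096, 0.1306], 0.41)]
scene rim_at_valve [([0.602, 0.0486, 0.127], 0.56), ([0.5411, -0.2066, 0.0019], 0.47)]
top stylus_tip [([0.3006, 0.3129, 0.1351], 0.76), ([0.1202, -0.316, 0.1338], 0.66), ([0.6056, 0.046, 0.134], 0.62)]
top rim_at_valve [([0.6024, 0.0531, 0.1298], 0.86)]
stylus_tip []
rim_at_valve []
wheel_centre []
```

View pics/t11.png

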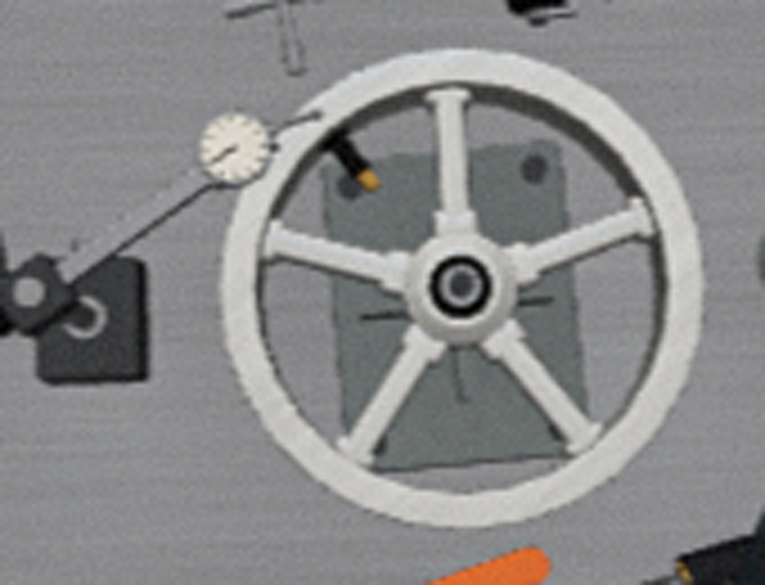

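View pics/s11.png

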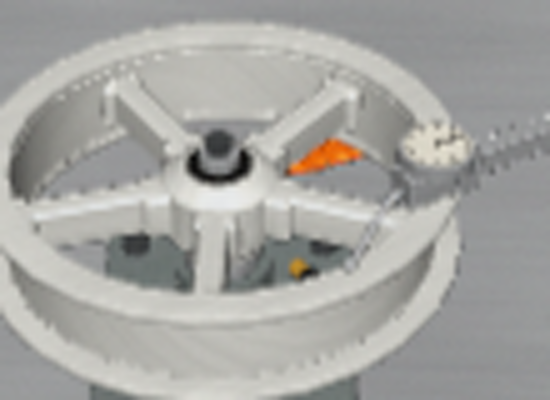

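View pics/wrist11.png

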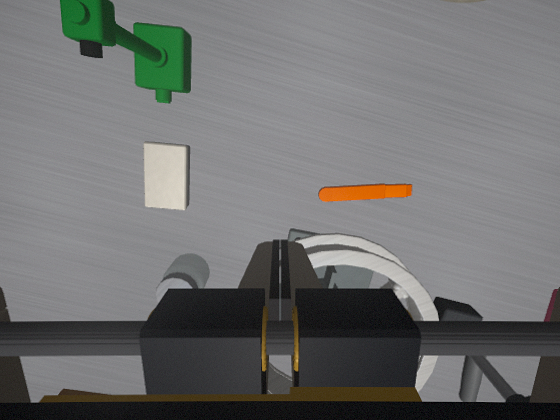

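```bash
python3 -c "
from bench import *
print(job_done(), get_state()['t'])"
```

```text
the job is handed in; nothing more can be done
the job is handed in; nothing more can be done
```

I handed the job in with the stylus tip standing over the rim's upper edge at the valve. No verdict is reported back. The robot's clock read about 15 s of the allowed 70 s at the last check.

**What I did:** With the jaws closed, I pushed the grey gauge's swing arm by its plain bar about 122° round. It went across the near side of the wheel to the far rim point, close to where the valve already stood. I then lowered the fingertips into a spoke gap on the far side from the gauge and pushed one spoke, turning the wheel about 6°. After that I withdrew the robot clear of everything.

**Last checks:**
- **From the top picture:** the tip is 107 mm from the wheel's axis, against 106.5 mm wanted. It stands at 40.1° and the valve, worked out from all five spokes, at 39.6°, so the gap is about 1 mm.
- **From the networks:** they put the tip 2 mm (scene camera) and 8 mm (top camera) from the valve point. This disagrees somewhat with my figure, but both are inside 12 mm.
- **Wheel and arm:** neither moved between the last two pictures, taken just before and after I withdrew. The axle's position in the top pictures did not change.
- **Things lying around:** none looked shifted in the pictures, though I checked this by eye and did not measure each one. The forces read at the end of each move stayed below 2 N.
- **Check that failed:** after withdrawing, the wrist camera could not see the tip or the valve, so it gave no check of its own.

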